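# Start the loose plug of the solvent-collecting block

### The job

One of the three slotted plugs on the grey collecting block is not screwed in yet: it stands higher than the other two and shows its thread. Take the T-handled key out of the wooden stand, set its blade upright and fully home into that plug's slot before turning, then turn it a quarter turn clockwise (seen from above) to start the thread. Leave the key standing upright in the plug, and leave the round-knobbed tool in the stand undisturbed.

Things in the scene. Friction and masses are not known exactly. Their poses are not given: they have to be found in the camera images.
- key: Key, 220 g, upright in a wooden stand 40 mm high. T-bar handle, black, 80 (key x) x 16 (y) x 22 mm high, its middle 72 mm above the origin; shank 16 mm across; collar disc 50 mm across, 6 thick; below it a flat steel blade 26 (x) x 6 (y) x 14 mm deep. Origin: centre of the collar's underside, z up. Lift it 20 mm straight up to free the blade; in the plug's slot it stands on its collar.
- plug_top (a point): Centre of the loose plug's rim, 99 mm above the table: white round head 52 mm across on a thread, 26 mm higher than two like plugs, 80 mm apart in a row on the grey block (50 mm high). x along its slot, z up. Slot 40 long, 14 wide, 16 mm deep: the blade enters up to 4 mm off across, 7 along, 15 degrees in yaw (half a turn is the same). Key fully home: key's origin is at this point.
- plug (a joint): Turn of the loose plug, rad: 0 at the start, growing clockwise seen from above (a quarter turn is 1.57). It turns stiffly (about 0.12 N m), stays where it is left and sinks 1 mm per rad. The key has up to about 18 degrees of free play in the slot before it drives the plug.
- spanner: The other tool in the stand, to be left alone, 110 mm from the key: the same shank and collar but a round black knob 40 mm across, its top 86 mm above the origin, and two pins below. Origin: centre of the collar's underside, z up.

How it is judged:
By the outcome, as a careful person would: the job done as asked, in the order asked, and still so for the second after the job is handed in, with the robot touching nothing.
It also fails if it takes over 46 s, if anything falls off the work surface, if the arm or the gripper's body presses on something with over 40 N, if the wrist force passes 120 N, or if a joint passes its speed limit or range.

### The arm

A 6-joint arm with a two-finger parallel gripper is mounted at the origin on the work surface. World frame = base frame: x ahead of the robot, y to its left, z up, the work surface at z = 0. Lengths are in mm, angles in rad, forces in N, time in s.
With the tool pointing down it reaches from about 400 to 925 mm from the base axis. Payload 12.5 kg.
Tool frame: the origin (TCP) lies where the fingers leave the gripper's body, on its centre line; the fingertips stand 78 mm ahead of it and the grasp point (between the pads) lies 59 mm ahead of it; z points along the fingers, y is the direction in which the jaws open and shut (so a half turn about z gives the same grasp; the last joint's range is limited). The gripper opens to 95 mm and grips with 3 to 60 N. Pads are 20 mm wide; open, the fingers measure 119 mm over their backs; the gripper's body (75 mm by 180 mm) begins 59 mm behind the grasp point.
Start: joints at [-1.314, 0.491, 1.559, -0, 1.092, -0.106], TCP at [221.83, -584.319, 292.261] pointing down, gripper open.
Joint ranges: [-3.1, 3.1], [-0.84, 2.19], [0.05, 2.79], [-1.13, 4.28], [0.06, 2.93], [-2.69, 2.69]. Speed limits (rad/s): [2.22, 2.22, 2.79, 3.14, 3.14, 3.14].

### API

Orientations are given as [roll, pitch, yaw] about the fixed x, y, z axes, in that order (R = Rz(yaw) Ry(pitch) Rx(roll)).
In Python, from cell import env, viewer, ticket, search_frame gives the robot as it stands.
- The arm moves only by the shell command python3 -m inch 'ROWS'. ROWS is a JSON object of lists of equal length, an entry for each row: "hand": the opening, from 0 (shut) to 1 (fully open); "delta_pos": the shift along the tool's x, y, z in cm, a list of three; "turn": the turn about the tool's z in rad. A call has 1 to 20 rows; each row shifts and turns the commanded pose from where the row before left it, along the tool's axes as they then stand; what a row does not reach is not made up. A row lasts 1/10 s, in which the tool goes at most 50 mm and 8.59 degrees, less where a joint would pass 70% of its speed; a pose out of reach is approached as far as the arm can. A call is refused whole if a number of a shift passes 5 or a number of a turn 0.15, either way. A call with a gripper value outside its range is refused whole. The fingers move at their own pace and stop on an object; the grip force is fixed at half the most. Time passes only in rows, so rows that do not move let the fingers close. It gives the time, the measured TCP pose, the force and the opening at its end, in the units of the state.
- env.state(): the state, without advancing time (a new reading comes with each control period).
- viewer.read_camera(name): name is "scene" or "top"; returns (picture, depth): 400x640x3 uint8, blue, green, red; 400x640 float32, mm along the optical axis (not along the pixel's ray), 0 where there is no reading.
- viewer.get_calibration(name): a dict with "fx", "fy", "cx", "cy" (pixels), "T" (4x4, takes a point from camera to world coordinates). Camera axes: x right, y down, z forward; pixel columns grow to the right and rows downward; lengths in mm; the calibration is good to about 2 mm. A picture is of the moment at which its call begins. get_calibration takes no time and is no camera call.
- ticket.job_done(): hands the job in, once; it reports no verdict.
Trained networks look in the newest picture that a camera, given by its name, has taken for a name from the list of things; names that differ only in an ending like _2 or _b are one class to them, and where a whole thing is asked for, a point or a joint stands for the part that bears it (a point fixed in the world has none). Each returns a list of dicts, best first, with "p" (0 to 1); they miss things now and then, are a little off and sometimes report something else, mostly with a low value. They report only what shows in the picture. A call takes as long as a camera call.
- search_frame(camera, label): "centre" ([column, row] in pixels, amid what is visible of it).
The state is a dict: "t": time; "joints": joint angles; "qvel": joint speeds; "tau": joint torques, N m; "eef_pos": TCP position; "tcp_rot": TCP orientation; "ft_force": force on the tool from outside, world axes, zero at the start; "moment": the same for the moment, N m; "opening": opening from 0.0 (shut) to 1.0 (fully open).
Only numpy, scipy, OpenCV 4.12 (cv2) and the standard library are available. Lean on these libraries where they do the work, as an engineer would, in place of code of your own. Each camera call takes 0.05 s, during which the arm holds its last target.

## Working session

There is one attempt and no reset: what is moved stays moved. The work goes in short steps, Python scripts to look and compute and a shell command to move; the robot and the scene stay as the last step left them, time stands still between calls to the robot, and variables do not carry over. Pictures are saved under pics/ and viewed, and the job is handed in when it is done.

```bash
ls; mkdir -p pics; cat > h.py <<'E'
from cell import env, viewer, ticket, search_frame
import numpy as np, cv2
def world(cam,u,v,d):
    c=viewer.get_calibration(cam);T=np.array(c["T"])
    return (T@[ (u-c["cx"])/c["fx"]*d,(v-c["cy"])/c["fy"]*d,d,1])[:3]
def cloud(cam,D):
    v,u=np.mgrid[0:400,0:640];c=viewer.get_calibration(cam);T=np.array(c["T"])
    P=np.stack([(u-c["cx"])/c["fx"]*D,(v-c["cy"])/c["fy"]*D,D],-1)
    return P@T[:3,:3].T+T[:3,3]
E
python3 - <<'E'
from h import *
for n in("scene","top"):
    p,d=viewer.read_camera(n);cv2.imwrite(f"pics/{n}0.png",p);np.save(f"{n}0.npy",d)
    print(n,viewer.get_calibration(n))
    for l in("key","plug_top","spanner"):
        for r in search_frame(n,l)[:3]:
            u,v=map(int,r["centre"]);print(l,r,world(n,u,v,d[v,u]).round())
print(env.state())
E
```

```text
pics
scene {'fx': 466.02012756982714, 'fy': 466.02012756982714, 'cx': 316.98167751077284, 'cy': 197.62251850392988, 'T': array([[-3.11277065e-01,  5.36954879e-01, -7.84082933e-01,
         1.27596621e+03],
       [ 9.50311909e-01,  1.72645510e-01, -2.59038228e-01,
         2.66318831e+02],
       [-3.72344291e-03, -8.25756008e-01, -5.64015204e-01,
         6.42516984e+02],
       [ 0.00000000e+00,  0.00000000e+00,  0.00000000e+00,
         1.00000000e+00]])}
key {'centre': [433.6, 239.2], 'p': 0.79} [542. 260.  67.]
plug_top {'centre': [232.3, 174.7], 'p': 0.74} [ 468. -206.   84.]
spanner {'centre': [368.9, 225.6], 'p': 0.56} [452. 114.   0.]
top {'fx': 371.9292539462167, 'fy': 371.9292539462167, 'cx': 320.7795892571093, 'cy': 206.18017170468406, 'T': array([[-1.70229518e-02, -9.90244768e-01,  1.38295041e-01,
         4.30182121e+02],
       [-9.99385295e-01,  1.26118263e-02, -3.27104479e-02,
         1.51452898e+01],
       [ 3.06471969e-02, -1.38766859e-01, -9.89850750e-01,
         8.30377356e+02],
       [ 0.00000000e+00,  0.00000000e+00,  0.00000000e+00,
         1.00000000e+00
[... 168 characters left out ...]
': 0.67} [552. 130. 127.]
{'t': 0.4, 'joints': array([-1.31360167e+00,  4.90995249e-01,  1.55899144e+00, -7.96431871e-06,
        1.09169322e+00, -1.05615029e-01]), 'qvel': array([-5.86812184e-04, -2.83382165e-03, -1.36883062e-03,  8.29588316e-06,
        3.39966735e-04,  3.84391422e-04]), 'tau': array([-1.44614176e-03, -6.11917377e+01, -2.58176064e+01,  6.92346739e-02,
        4.52455448e-02, -1.76469246e-05]), 'eef_pos': array([ 221.82060616, -584.29296725,  292.17021047]), 'tcp_rot': array([-3.14150514e+00, -2.17038399e-06,  3.62813354e-01]), 'ft_force': array([-0.46861536, -0.12350561, -0.23867917]), 'moment': array([-0.0043842 , -0.00591707,  0.01729961]), 'opening': 0.9973686698947078}
```

View pics/scene0.png

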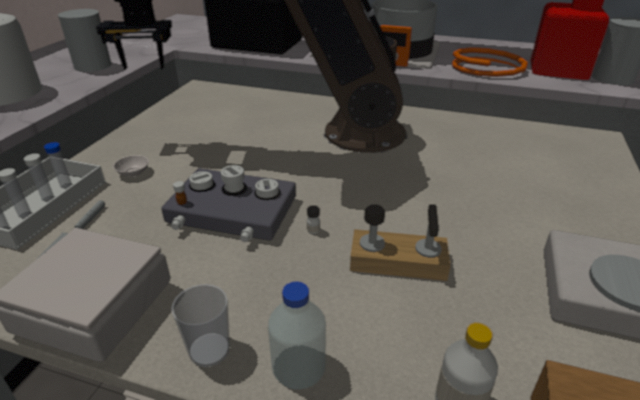

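View pics/top0.png

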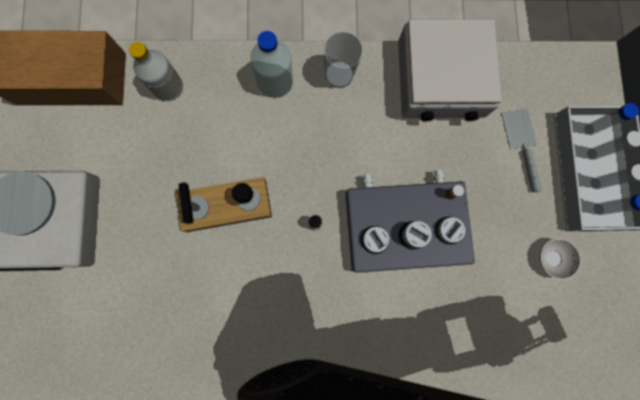

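```bash
python3 - <<'E'
from h import *
for n in("scene","top"):
    W=cloud(n,np.load(n+"0.npy"));D=np.load(n+"0.npy")
    x,y,z=W[...,0],W[...,1],W[...,2]
    def show(name,m):
        P=W[m&(D>0)]
        if len(P)<5: print(name,len(P));return
        c,s,a=cv2.minAreaRect(P[:,:2].astype(np.float32)) 
        print(n,name,len(P),"mean",P.mean(0).round(1),"z",np.percentile(P[:,2],[2,50,98]).round(1),"rect",np.round(c,1),np.round(s,1),round(a,1))
        if len(P): 
            u=np.argwhere(m&(D>0));
    k=(x>470)&(x<620)&(y>185)&(y<330)
    show("handle",k&(z>100))
    show("keyall collar",k&(z>40)&(z<62))
    s=(x>480)&(x<620)&(y>80)&(y<185)
    show("knob",s&(z>100)); 
    p=(x>400)&(x<560)&(y>-260)&(y<-140)
    show("plug rim",p&(z>92)&(z<106)); show("plug slot",p&(z>78)&(z<90))
    show("table",(z<12)&(z>-12)&(x>300)&(x<800)&(abs(y)<400))
    show("stand",(x>450)&(x<650)&(y>50)&(y<350)&(z>34)&(z<44))
E
```

```text
scene handle 315 mean [551.6 252.7 118.3] z [104.2 120.9 123.7] rect [543.4 252.4] [78.7 16.6] 9.1
scene keyall collar 684 mean [549.2 243.1  43.7] z [40. 42. 58.] rect [545.7 235.4] [ 85.9 113.1] 9.3
scene knob 376 mean [567.9 145.4 118.4] z [102.2 121.2 126.7] rect [562.5 143.9] [37.6 36.6] 62.7
scene plug rim 228 mean [ 477.8 -200.7   97.3] z [ 92.8  97.7 100.6] rect [ 476.2 -201.8] [52.6 50.5] 50.3
scene plug slot 112 mean [ 486.4 -196.2   85. ] z [78.9 85.2 89.9] rect [ 482.3 -201.3] [47.3 41.3] 80.1
scene table 38931 mean [ 5.96e+02  9.46e+01 -3.00e-01] z [-2.8 -0.4  2.4] rect [550.   0.] [799.9 499.9] 90.0
scene stand 2179 mean [558.4 199.9  39.3] z [35.  39.4 43.2] rect [550.7 198.3] [ 88.9 190.2] 9.4
top handle 437 mean [539.  250.6 119.5] z [105.1 121.4 124.8] rect [540.4 252.9] [80.7 16.8] 10.0
top keyall collar 724 mean [541.2 234.6  42.9] z [40.  41.6 48.6] rect [542.7 235.4] [ 84.8 115. ] 9.6
top knob 362 mean [556.3 142.7 122.9] z [106.6 124.5 127.5] rect [558.1 143.9] [38.6 38.4] 43.2
top plug rim 409 mean [ 474.1 -200.3   97.4] z [ 93.6  97.6 100.4] rect [ 473.6 -200.5] [49.6 50.3] 0.2
top plug slot 146 mean [ 474.2 -199.7   83.9] z [80.4 83.4 89.7] rect [ 475.2 -196.5] [44.6 44.3] 33.2
top table 61622 mean [539.7  38.4  -0.6] z [-3.6 -0.6  2.4] rect [550.  -0.] [500. 800.] 0.0
top stand 2400 mean [546.4 192.8  39.5] z [36.2 39.4 43.5] rect [549.1 199.5] [ 85.7 191.2] 9.5
```

The key's T-bar centre is near (541.5, 252.6), with yaw about 9.5° and its top at z ≈ 123. That matches the expected height, and the knob is 110 mm away as stated. In the top picture the key is at (187,203), the knob at (243,193) and the loose plug at (416,235), which is the middle of the three. The scene view also shows it standing highest, at (232,178). Next I'll measure the slot yaw.

```bash
python3 - <<'E'
from h import *
out=[]
S=6
for n in("top","scene"):
    im=cv2.imread(f"pics/{n}0.png");c=viewer.get_calibration(n);T=np.linalg.inv(c["T"])
    # grid: col = -y, row=-x
    r,q=np.mgrid[0:420,0:420]; X=474.5+(210-r)/S; Y=-200.8-(q-210)/S
    P=np.stack([X,Y,np.full(X.shape,98.5),np.ones(X.shape)],-1)@T.T
    u=(P[...,0]/P[...,2]*c["fx"]+c["cx"]).astype(np.float32);v=(P[...,1]/P[...,2]*c["fy"]+c["cy"]).astype(np.float32)
    w=cv2.remap(im,u,v,cv2.INTER_CUBIC)
    g=w[...,1].astype(float);rad=np.hypot(r-210,q-210)/S
    m=((rad<21)&(g<g[rad<20].mean()-10)).astype(np.uint8)
    nn,lab,st,ce=cv2.connectedComponentsWithStats(m)
    i=1+np.argmax(st[1:,4]); pts=np.argwhere(lab==i)
    xy=np.stack([X[lab==i],Y[lab==i]],1); cc=xy.mean(0); wv,V=np.linalg.eigh(np.cov((xy-cc).T))
    print(n,"slot c",cc.round(1),"yaw",np.degrees(np.arctan2(V[1,1],V[0,1]))%180,"std",np.sqrt(wv).round(1),"rect",cv2.minAreaRect(xy.astype(np.float32)))
    cv2.circle(w,(210,210),26*S,(0,255,0),1);out.append(w)
    ww=w.copy();ww[lab==i]=(0,0,255) 
cv2.imwrite("pics/rect0.png",cv2.resize(np.hstack(out),(800,400)))
E
```

```text
top slot c [ 474.9 -202.3] yaw 57.92123413231872 std [ 3.7 11.2] rect ((474.86419677734375, -201.86727905273438), (39.532569885253906, 13.812496185302734), 58.96493911743164)
scene slot c [ 475.2 -202.1] yaw 58.47792495561833 std [ 3.5 10.8] rect ((475.30218505859375, -202.0449981689453), (39.732852935791016, 13.12450122833252), 58.59477233886719)
```

View pics/rect0.png

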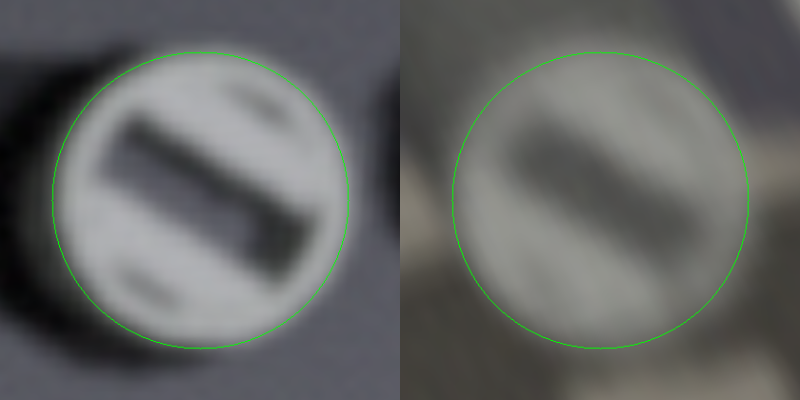

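Both views agree: the slot centre is about (475, -201.8), the yaw is 58.5°, and the size is 39.6 x 13.5 mm. I'll align the yaw and move above the key.

```bash
cat > go.py <<'E'
import sys
from h import *
s=env.state();p=s["eef_pos"];r=s["tcp_rot"];y=r[2]
t=np.array([float(a) for a in sys.argv[1:4]])
from scipy.spatial.transform import Rotation as R
M=R.from_euler("xyz",r).as_matrix()
print("t",round(s["t"],2),"pos",p.round(2),"rpy",r.round(4),"yawdeg",round(np.degrees(y),2),"q6",s["joints"][5].round(3),"F",s["ft_force"].round(2),"M",s["moment"].round(3),"open",round(s["opening"],3))
print("tool delta cm",(M.T@(t-p)/10).round(3),"turn to target yaw (rad)",round(y-np.radians(float(sys.argv[4])),4))
E
python3 -m inch '{"hand":[0.7,0.7],"delta_pos":[[0,0,0],[0,0,0]],"turn":[0.1,0.1]}'; python3 go.py 541.3 252.6 260 9.5
```

```text
t: 0.6
eef_pos: [221.8, -584.3, 292.2]
tcp_rot: [-3.142, 0.0, 0.159]
ft_force: [0.2, -0.6, -0.1]
opening: 0.885
t 0.6 pos [ 221.81 -584.29  292.2 ] rpy [-3.1416  0.      0.1589] yawdeg 9.1 q6 0.098 F [ 0.18 -0.58 -0.05] M [ 0.017 -0.001 -0.044] open 0.885
tool delta cm [ 44.785 -77.581   3.224] turn to target yaw (rad) -0.007
```

```bash
python3 -m inch '{"hand":[0.7,0.7,0.7,0.7,0.7,0.7,0.7,0.7,0.7,0.7,0.7,0.7,0.7,0.7,0.7,0.7,0.7,0.7,0.7,0.7],"delta_pos":[[1.2,-2,0],[2.2,-3.8,0],[2.2,-3.8,0],[2.2,-3.8,0],[2.2,-3.8,0],[2.2,-3.8,0],[2.2,-3.8,0],[2.2,-3.8,0],[2.2,-3.8,0],[2.2,-3.8,0],[2.2,-3.8,0],[2.2,-3.8,0],[2.2,-3.8,0],[2.2,-3.8,0],[2.2,-3.8,0],[2.2,-3.8,0],[2.2,-3.8,0],[2.2,-3.8,0],[2.2,-3.8,0],[2.2,-3.8,0]],"turn":[0,0,0,0,0,0,0,0,0,0,0,0,0,0,0,0,0,0,0,0]}'; python3 go.py 541.3 252.6 250 9.5
```

```text
t: 2.6
eef_pos: [526.2, 219.5, 292.3]
tcp_rot: [3.141, -0.0, 0.163]
ft_force: [1.3, 0.0, 0.7]
opening: 0.696
t 2.6 pos [526.19 219.52 292.3 ] rpy [ 3.1415e+00 -3.0000e-04  1.6310e-01] yawdeg 9.34 q6 1.687 F [1.27 0.04 0.71] M [-0.029 -0.015 -0.024] open 0.696
tool delta cm [ 2.027 -3.019  4.23 ] turn to target yaw (rad) -0.0028
```

```bash
python3 -m inch '{"hand":[0.7,0.7,0.7],"delta_pos":[[1,-1.4,2],[0,0,2],[0,0,0]],"turn":[0,0,0]}'; python3 go.py 541.3 252.6 170 9.5
```

```text
t: 2.9
eef_pos: [532.6, 233.3, 249.8]
tcp_rot: [3.141, 0.004, 0.164]
ft_force: [-0.7, -0.2, 0.5]
opening: 0.694
t 2.9 pos [532.65 233.33 249.83] rpy [3.1409 0.0044 0.1638] yawdeg 9.39 q6 1.706 F [-0.71 -0.22  0.5 ] M [-0.025  0.022  0.006] open 0.694
tool delta cm [ 1.203 -1.766  7.977] turn to target yaw (rad) -0.002
```

```bash
python3 -m inch '{"hand":[0.7,0.7,0.7],"delta_pos":[[1.1,-1.7,1],[0,0,1],[0,0,0]],"turn":[0,0,0]}'; python3 go.py 541.3 252.6 170 9.5; python3 - <<'E'
from h import *
for n in("scene","top"):
    p,d=viewer.read_camera(n);cv2.imwrite(f"pics/{n}1.png",p)
E
```

```text
t: 3.2
eef_pos: [541.1, 251.0, 231.6]
tcp_rot: [3.141, 0.002, 0.163]
ft_force: [-0.6, 0.3, 0.2]
opening: 0.698
t 3.2 pos [541.15 251.03 231.58] rpy [3.1411e+00 1.7000e-03 1.6290e-01] yawdeg 9.33 q6 1.732 F [-0.59  0.32  0.21] M [-0.024  0.021  0.003] open 0.698
tool delta cm [ 0.051 -0.155  6.158] turn to target yaw (rad) -0.0029
```

View pics/scene1.png

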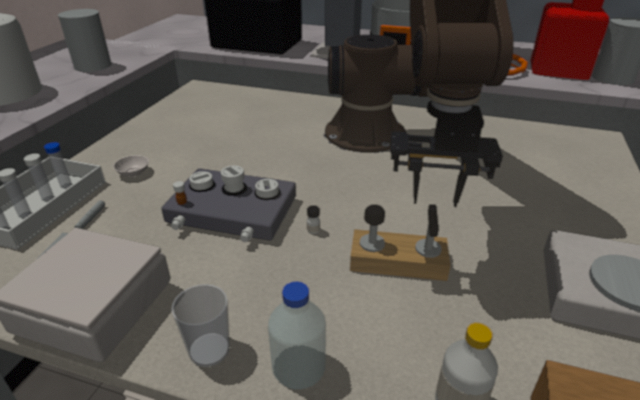

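The fingers at (417,180) and (462,190) straddle the handle at (433,222) and are clear of the knob at (374,215). I'll descend.

```bash
python3 -m inch '{"hand":[0.7,0.7,0.7,0.7,0.7,0.7],"delta_pos":[[0,-0.1,1.5],[0,0,1.5],[0,0,1.5],[0,0,1],[0,0,0.6],[0,0,0]],"turn":[0,0,0,0,0,0]}'; python3 go.py 541.3 252.6 170 9.5
```

```text
t: 3.9
eef_pos: [541.4, 252.3, 171.0]
tcp_rot: [3.141, 0.001, 0.163]
ft_force: [-0.3, 1.0, 0.5]
opening: 0.701
t 3.9 pos [541.37 252.25 171.  ] rpy [3.1414e+00 6.0000e-04 1.6250e-01] yawdeg 9.31 q6 1.734 F [-0.3   0.97  0.45] M [ 0.001 -0.002 -0.013] open 0.701
tool delta cm [-0.002 -0.036  0.1  ] turn to target yaw (rad) -0.0033
```

```bash
python3 -m inch '{"hand":[0.3,0,0,0,0,0,0,0,0,0],"delta_pos":[[0,0,0],[0,0,0],[0,0,0],[0,0,0],[0,0,0],[0,0,0],[0,0,0],[0,0,0],[0,0,0],[0,0,0]],"turn":[0,0,0,0,0,0,0,0,0,0]}'; python3 go.py 541.3 252.6 170 9.5
```

```text
t: 4.9
eef_pos: [541.3, 252.5, 171.1]
tcp_rot: [3.141, 0.0, 0.163]
ft_force: [-0.1, 0.2, -1.7]
opening: 0.164
t 4.9 pos [541.34 252.51 171.07] rpy [3.1415e+00 3.0000e-04 1.6280e-01] yawdeg 9.33 q6 1.734 F [-0.1   0.24 -1.7 ] M [0.055 0.023 0.002] open 0.164
tool delta cm [-0.003 -0.01   0.107] turn to target yaw (rad) -0.003
```

The opening is 0.164, about 15.6 mm, so it's the handle. I'll lift slowly for the first part.

```bash
python3 -m inch '{"hand":[0,0,0,0,0,0,0,0,0,0,0],"delta_pos":[[0,0,-0.5],[0,0,-0.8],[0,0,-0.8],[0,0,-0.8],[0,0,-1.2],[0,0,-1.5],[0,0,-2],[0,0,-2],[0,0,-2],[0,0,-1.5],[0,0,0]],"turn":[0,0,0,0,0,0,0,0,0,0,0]}'; python3 go.py 475 -201.7 301 58.5;  python3 - <<'E'
from h import *
p,d=viewer.read_camera("scene");cv2.imwrite(f"pics/scene2.png",p)
E
```

```text
t: 6.0
eef_pos: [541.7, 252.7, 304.9]
tcp_rot: [-3.141, -0.004, 0.163]
ft_force: [-0.3, 0.3, -2.2]
opening: 0.168
t 6.0 pos [541.75 252.7  304.94] rpy [-3.141  -0.0041  0.1629] yawdeg 9.33 q6 1.734 F [-0.32  0.34 -2.18] M [0.023 0.025 0.047] open 0.168
tool delta cm [-13.956  43.756   0.312] turn to target yaw (rad) -0.8581
```

View pics/scene2.png

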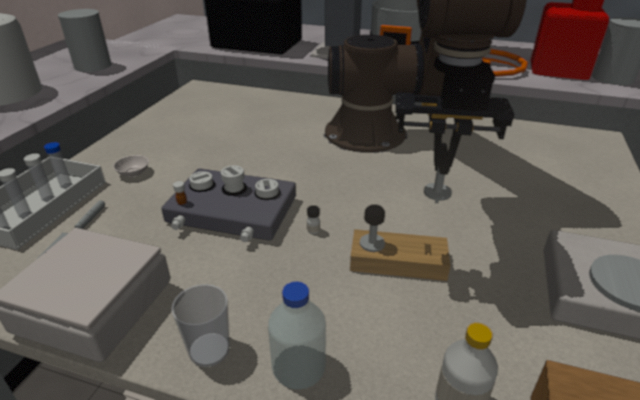

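The key hangs upright in the gripper, with its collar at (437,190), and the spanner is still standing in the stand. I'll transfer to the plug, then turn the yaw.

```bash
python3 -m inch '{"hand":[0,0,0,0,0,0,0,0,0,0,0,0,0,0,0,0,0,0,0,0],"delta_pos":[[-0.4,1.3,0],[-0.7,2.2,0],[-0.8,2.5,0],[-0.8,2.5,0],[-0.8,2.5,0],[-0.8,2.5,0],[-0.8,2.5,0],[-0.8,2.5,0],[-0.8,2.5,0],[-0.8,2.5,0],[-0.8,2.5,0],[-0.8,2.5,0],[-0.8,2.5,0],[-0.8,2.5,0],[-0.8,2.5,0],[-0.8,2.5,0],[-0.7,2.2,0],[-0.5,1.6,0],[-0.3,1,0],[0,0,0]],"turn":[0,0,0,0,0,0,0,0,0,0,0,0,0,0,0,0,0,0,0,0]}';python3 -m inch '{"hand":[0,0,0,0,0,0,0,0,0,0],"delta_pos":[[0,0,0],[0,0,0],[0,0,0],[0,0,0],[0,0,0],[0,0,0],[0,0,0],[0,0,0],[0,0,0],[0,0,0]],"turn":[-0.1,-0.1,-0.1,-0.1,-0.1,-0.1,-0.1,-0.1,-0.058,0]}'; python3 go.py 475 -201.7 270 58.5
```

```text
t: 8.05
eef_pos: [474.8, -198.1, 301.6]
tcp_rot: [-3.141, 0.001, 0.161]
ft_force: [-0.9, 0.2, -1.6]
opening: 0.165
t: 9.05
eef_pos: [475.3, -196.3, 302.0]
tcp_rot: [-3.141, -0.0, 1.022]
ft_force: [0.5, -0.2, -2.2]
opening: 0.168
t 9.05 pos [ 475.3  -196.32  302.  ] rpy [-3.141  -0.      1.0223] yawdeg 58.57 q6 0.028 F [ 0.45 -0.23 -2.17] M [ 0.019 -0.071 -0.06 ] open 0.168
tool delta cm [-0.475  0.257  3.2  ] turn to target yaw (rad) 0.0012
```

```bash
python3 -m inch '{"hand":[0,0,0,0,0,0],"delta_pos":[[-0.4,0.2,1],[0,0,1],[0,0,1],[0,0,1],[0,0,0.5],[0,0,0]],"turn":[0,0,0,0,0,0]}'; python3 go.py 475 -201.7 230 58.5; python3 - <<'E'
from h import *
for n in("scene","top"):
    p,d=viewer.read_camera(n);np.save(n+"3.npy",d)
    c=p[100:300,150:400] if n=="scene" else p[150:330,320:520]
    cv2.imwrite(f"pics/{n}3.png",cv2.resize(c,None,fx=3,fy=3,interpolation=cv2.INTER_CUBIC)[:600])
    W=cloud(n,d);z=W[...,2]
    near=(np.hypot(W[...,0]-475,W[...,1]+201)<45)&(d>0)
    for a,b in((92,105),(118,134),(134,150)):
        P=W[near&(z>a)&(z<b)]
        if len(P)>5: print(n,a,b,len(P),P.mean(0).round(1),cv2.minAreaRect(P[:,:2].astype(np.float32)),cv2.minEnclosingCircle(P[:,:2].astype(np.float32)))
E
```

```text
t: 9.65
eef_pos: [474.9, -201.4, 256.3]
tcp_rot: [-3.14, 0.0, 1.021]
ft_force: [0.3, -0.1, -2.1]
opening: 0.168
t 9.65 pos [ 474.88 -201.45  256.29] rpy [-3.1401e+00  1.0000e-04  1.0206e+00] yawdeg 58.48 q6 0.021 F [ 0.26 -0.12 -2.07] M [-0.047 -0.017  0.029] open 0.168
tool delta cm [-0.015  0.028  2.629] turn to target yaw (rad) -0.0004
scene 92 105 211 [ 479.7 -199.7   97.2] ((476.03570556640625, -200.19760131835938), (50.882469177246094, 53.099205017089844), 84.37619018554688) ((476.1365051269531, -201.52650451660156), 27.452041625976562)
scene 118 134 207 [ 481.6 -200.1  130.5] ((477.5683898925781, -202.76490783691406), (49.2196044921875, 49.074920654296875), 36.20507049560547) ((477.09161376953125, -204.28717041015625), 27.012508392333984)
scene 134 150 47 [ 479.8 -201.1  142.4] ((480.1564636230469, -201.125), (8.627596855163574, 15.658596992492676), 29.929813385009766) ((477.206787109375, -202.83319091796875), 7.87294340133667)
top 92 105 128 [ 471.3 -184.1   97.5] ((473.3894348144531, -185.46511840820312), (48.048580169677734, 20.175540924072266), 6.752859115600586) ((474.5357666015625, -195.14321899414062), 24.02643585205078)
top 118 134 172 [ 472.4 -188.4  130.8] ((470.2426452636719, -191.2024688720703), (42.940452575683594, 24.878250122070312), 32.744598388671875) ((471.32275390625, -192.88206481933594), 21.747772216796875)
```

View pics/scene3.png

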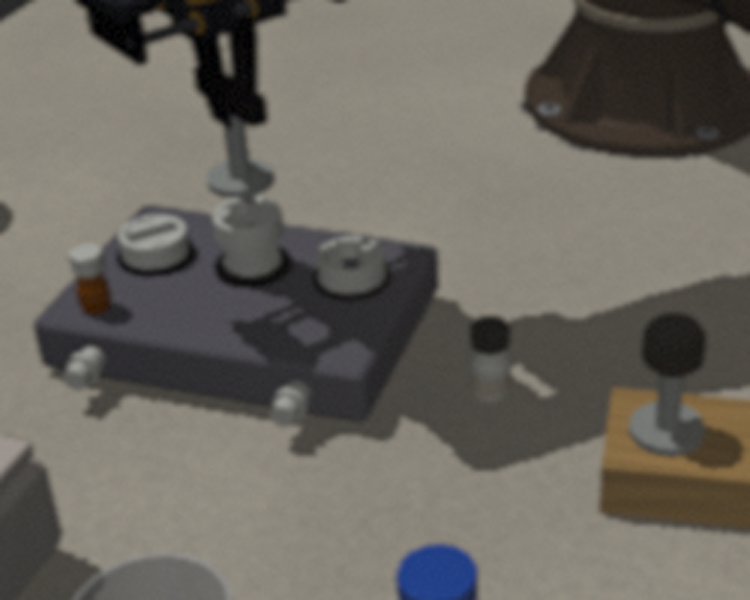

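View pics/top3.png

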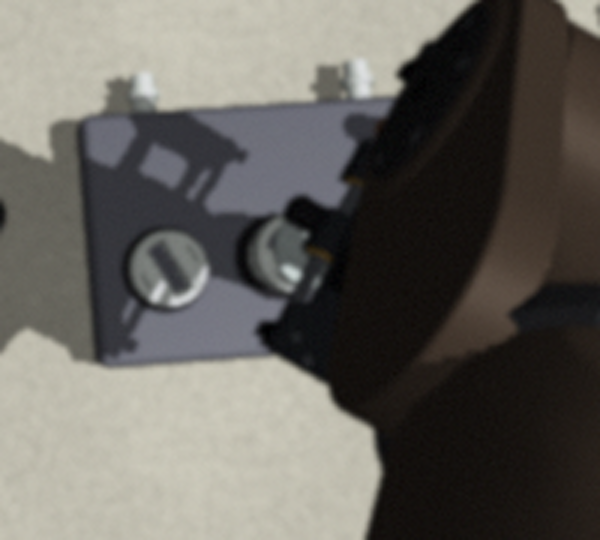

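The collar, at (243,178) in the enlarged scene crop, is centred over the plug at (250,215). The point cloud shows an offset of about 1–1.5 mm across the slot, so I'll trim 0.5 mm and descend gently. Home should be at TCP z ≈ 230.

```bash
python3 -m inch '{"hand":[0,0,0,0,0,0,0,0],"delta_pos":[[0,-0.05,0.6],[0,0,0.4],[0,0,0.3],[0,0,0.3],[0,0,0.2],[0,0,0.2],[0,0,0.2],[0,0,0]],"turn":[0,0,0,0,0,0,0,0]}'; python3 go.py 475 -201.7 230 58.5
```

```text
t: 10.55
eef_pos: [474.6, -201.3, 235.0]
tcp_rot: [-3.141, 0.0, 1.021]
ft_force: [0.4, 0.1, -2.4]
opening: 0.168
t 10.55 pos [ 474.56 -201.27  234.99] rpy [-3.1413e+00  1.0000e-04  1.0207e+00] yawdeg 58.48 q6 0.021 F [ 0.39  0.08 -2.37] M [ 0.022 -0.053 -0.032] open 0.168
tool delta cm [-0.013  0.06   0.499] turn to target yaw (rad) -0.0003
```

The blade is 9 mm into the slot with no contact force. I'll continue down until the collar touches.

```bash
python3 -m inch '{"hand":[0,0,0,0,0],"delta_pos":[[0,0,0.2],[0,0,0.1],[0,0,0.1],[0,0,0.1],[0,0,0]],"turn":[0,0,0,0,0]}'; python3 go.py 475 -201.7 230 58.5
```

```text
t: 11.05
eef_pos: [474.6, -201.3, 230.1]
tcp_rot: [-3.141, 0.0, 1.021]
ft_force: [-0.3, 0.4, -2.2]
opening: 0.171
t 11.05 pos [ 474.6  -201.28  230.12] rpy [-3.1415e+00  1.0000e-04  1.0208e+00] yawdeg 58.49 q6 0.021 F [-0.29  0.39 -2.21] M [-0.009 -0.039  0.008] open 0.171
tool delta cm [-0.015  0.056  0.012] turn to target yaw (rad) -0.0002
```

```bash
python3 -m inch '{"hand":[0,0],"delta_pos":[[0,0,0.05],[0,0,0]],"turn":[0,0]}'; python3 -m inch '{"hand":[0,0],"delta_pos":[[0,0,0.05],[0,0,0]],"turn":[0,0]}'; python3 go.py 475 -201.7 230 58.5
```

```text
t: 11.25
eef_pos: [474.7, -201.3, 229.9]
tcp_rot: [3.141, 0.0, 1.021]
ft_force: [-0.6, -0.1, 0.5]
opening: 0.166
t: 11.45
eef_pos: [474.7, -201.4, 229.8]
tcp_rot: [3.141, 0.0, 1.021]
ft_force: [-1.1, 0.0, 5.2]
opening: 0.166
t 11.45 pos [ 474.73 -201.38  229.83] rpy [3.1407 0.     1.0208] yawdeg 58.49 q6 0.021 F [-1.09  0.05  5.21] M [0.195 0.233 0.001] open 0.166
tool delta cm [-0.013  0.04  -0.017] turn to target yaw (rad) -0.0002
```

The collar seated at TCP z 229.8, so the key origin is at ≈98.8 against the expected 99: fully home. I'll start turning clockwise and watch the moment.

```bash
for i in 1; do python3 -m inch '{"hand":[0,0],"delta_pos":[[0,0,0],[0,0,0]],"turn":[0.1,0]}'; python3 go.py 475 -201.7 230 58.5;python3 -m inch '{"hand":[0,0],"delta_pos":[[0,0,0],[0,0,0]],"turn":[0.1,0]}'; python3 go.py 475 -201.7 230 58.5;python3 -m inch '{"hand":[0,0],"delta_pos":[[0,0,0],[0,0,0]],"turn":[0.06,0]}'; python3 go.py 475 -201.7 230 58.5;python3 -m inch '{"hand":[0,0],"delta_pos":[[0,0,0],[0,0,0]],"turn":[0.06,0]}'; python3 go.py 475 -201.7 230 58.5;python3 -m inch '{"hand":[0,0],"delta_pos":[[0,0,0],[0,0,0]],"turn":[0.06,0]}'; python3 go.py 475 -201.7 230 58.5; done | grep -v ":"
```

```text
t 11.65 pos [ 474.9  -201.48  229.83] rpy [ 3.140e+00 -1.000e-04  9.189e-01] yawdeg 52.65 q6 0.123 F [-0.58  0.44  6.  ] M [ 0.029  0.009 -0.086] open 0.169
tool delta cm [-0.012  0.022 -0.017] turn to target yaw (rad) -0.1021
t 11.85 pos [ 474.99 -201.54  229.83] rpy [ 3.1398e+00 -3.0000e-04  8.1960e-01] yawdeg 46.96 q6 0.222 F [0.87 0.54 6.03] M [-0.049 -0.091 -0.093] open 0.166
tool delta cm [-0.011  0.012 -0.017] turn to target yaw (rad) -0.2014
t 12.05 pos [ 474.97 -201.52  229.8 ] rpy [ 3.1399e+00 -4.0000e-04  7.6100e-01] yawdeg 43.6 q6 0.281 F [0.05 0.68 5.49] M [-0.021 -0.095 -0.028] open 0.17
tool delta cm [-0.01   0.015 -0.02 ] turn to target yaw (rad) -0.2601
t 12.25 pos [ 474.95 -201.49  229.79] rpy [ 3.14e+00 -5.00e-04  7.01e-01] yawdeg 40.16 q6 0.341 F [-1.03  0.45  5.46] M [-0.032 -0.039 -0.053] open 0.166
tool delta cm [-0.01   0.019 -0.021] turn to target yaw (rad) -0.3201
t 12.45 pos [ 474.9  -201.45  229.76] rpy [ 3.1402e+00 -5.0000e-04  6.4100e-01] yawdeg 36.72 q6 0.401 F [-0.08  0.44  5.22] M [ 0.044 -0.007 -0.017] open 0.167
tool delta cm [-0.008  0.026 -0.024] turn to target yaw (rad) -0.3801
```

```bash
(python3 -m inch '{"hand":[0,0,0],"delta_pos":[[0,0,0],[0,0,0],[0,0,0]],"turn":[0.08,0.07,0]}'; python3 go.py 475 -201.7 230 58.5;python3 -m inch '{"hand":[0,0,0],"delta_pos":[[0,0,0],[0,0,0],[0,0,0]],"turn":[0.08,0.07,0]}'; python3 go.py 475 -201.7 230 58.5;python3 -m inch '{"hand":[0,0,0],"delta_pos":[[0,0,0],[0,0,0],[0,0,0]],"turn":[0.08,0.07,0]}'; python3 go.py 475 -201.7 230 58.5) | grep -v ":"; python3 - <<'E'
from h import *
a=[]
for i in range(6):
    viewer.read_camera("scene");s=env.state();a.append(np.r_[s["eef_pos"][2],s["ft_force"][2],s["moment"][2],s["tcp_rot"][2]])
print(np.mean(a,0).round(3),np.std(a,0).round(3))
E
```

```text
t 12.75 pos [ 474.82 -201.34  229.62] rpy [ 3.1408e+00 -5.0000e-04  4.9130e-01] yawdeg 28.15 q6 0.55 F [0.31 0.36 6.52] M [ 0.178  0.03  -0.037] open 0.169
tool delta cm [-0.001  0.04  -0.038] turn to target yaw (rad) -0.5297
t 13.05 pos [ 474.79 -201.4   229.5 ] rpy [ 3.1409e+00 -5.0000e-04  3.4260e-01] yawdeg 19.63 q6 0.699 F [-0.41 -0.3   4.9 ] M [-0.049 -0.004 -0.036] open 0.167
tool delta cm [ 0.01   0.036 -0.05 ] turn to target yaw (rad) -0.6784
t 13.35 pos [ 474.75 -201.47  229.38] rpy [ 3.1409e+00 -4.0000e-04  1.9350e-01] yawdeg 11.09 q6 0.848 F [ 0.23 -0.87  4.67] M [-0.239 -0.035 -0.083] open 0.165
tool delta cm [ 0.02   0.028 -0.062] turn to target yaw (rad) -0.8275
[2.29369e+02 4.23000e+00 1.60000e-02 1.94000e-01] [0.016 0.73  0.04  0.001]
```

The sink began at ≈0.28 rad of tool turn, so the plug is being driven from there, which matches the free play. A quarter turn of the plug therefore needs a total of about 1.86 rad. I've turned 0.83 and will keep going with a slight downward follow.

```bash
(python3 -m inch '{"hand":[0,0,0,0,0],"delta_pos":[[0,0,0.01],[0,0,0.01],[0,0,0.01],[0,0,0.01],[0,0,0]],"turn":[0.08,0.08,0.08,0.08,0]}'; python3 go.py 475 -201.7 230 58.5;python3 -m inch '{"hand":[0,0,0,0,0],"delta_pos":[[0,0,0.01],[0,0,0.01],[0,0,0.01],[0,0,0.01],[0,0,0]],"turn":[0.08,0.08,0.08,0.08,0]}'; python3 go.py 475 -201.7 230 58.5;python3 -m inch '{"hand":[0,0,0,0,0],"delta_pos":[[0,0,0.01],[0,0,0.01],[0,0,0],[0,0,0],[0,0,0]],"turn":[0.08,0.08,0.08,0,0]}'; python3 go.py 475 -201.7 230 58.5) | grep -v ":"; python3 - <<'E'
from h import *
a=[]
for i in range(6):
    p,d=viewer.read_camera("scene");s=env.state();a.append(np.r_[s["eef_pos"][2],s["ft_force"][2],s["moment"][2],s["tcp_rot"][2]])
print(np.mean(a,0).round(3),np.std(a,0).round(3))
cv2.imwrite("pics/scene4.png",cv2.resize(p[100:300,150:400],None,fx=3,fy=3,interpolation=cv2.INTER_CUBIC))
E
```

```text
t 14.15 pos [ 474.69 -201.58  229.04] rpy [ 3.1408e+00 -5.0000e-04 -1.3040e-01] yawdeg -7.47 q6 1.172 F [-0.75 -2.02  6.28] M [-0.673  0.201 -0.019] open 0.169
tool delta cm [ 0.033  0.008 -0.096] turn to target yaw (rad) -1.1514
t 14.65 pos [ 474.55 -201.68  228.69] rpy [ 3.1407e+00 -5.0000e-04 -4.5040e-01] yawdeg -25.8 q6 1.492 F [-1.65 -3.42  5.78] M [-0.84   0.467 -0.03 ] open 0.167
tool delta cm [ 0.041 -0.018 -0.131] turn to target yaw (rad) -1.4714
t 15.15 pos [ 474.45 -201.67  228.43] rpy [ 3.1407e+00 -4.0000e-04 -6.8790e-01] yawdeg -39.41 q6 1.73 F [-1.85 -4.41  6.26] M [-0.964  0.626 -0.084] open 0.166
tool delta cm [ 0.045 -0.032 -0.157] turn to target yaw (rad) -1.7089
[ 2.28441e+02  5.93700e+00 -4.10000e-02 -6.88000e-01] [0.01  0.308 0.015 0.   ]
```

View pics/scene4.png

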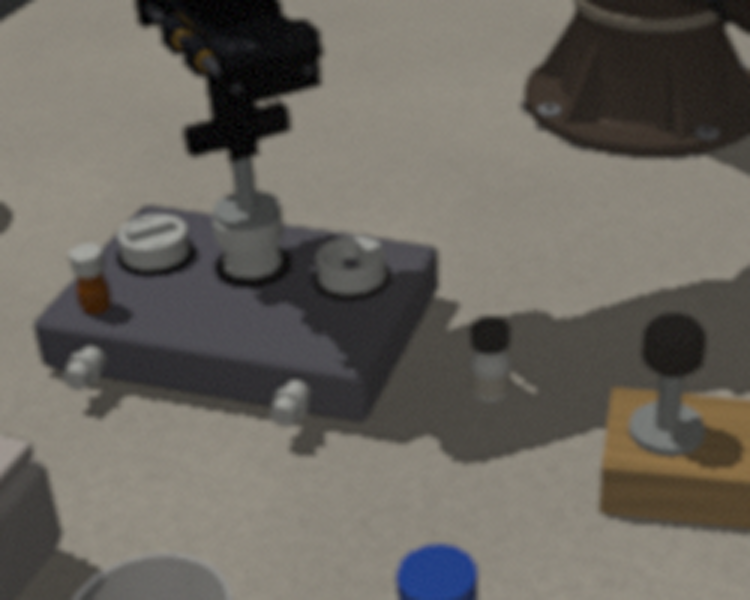

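The collar sits flush on the rim at (248,212), with the handle at (237,130). At equal contact force the plug has sunk 1.39 mm, so it has turned ≈1.39 rad at 1.71 rad of tool turn. That puts the play at ≈0.32, matching 18°. Another 0.19 rad to go.

```bash
python3 -m inch '{"hand":[0,0,0,0,0],"delta_pos":[[0,0,0.01],[0,0,0.01],[0,0,0],[0,0,0],[0,0,0]],"turn":[0.07,0.07,0.05,0,0]}'; python3 - <<'E'
from h import *
a=[]
for i in range(6):
    p,d=viewer.read_camera("scene");s=env.state();a.append(np.r_[s["eef_pos"],s["ft_force"],s["moment"],s["tcp_rot"][2]])
print(np.mean(a,0).round(3),np.std(a,0).round(3))
E
```

```text
t: 15.95
eef_pos: [474.4, -201.7, 228.2]
tcp_rot: [3.141, -0.0, -0.878]
ft_force: [-2.7, -3.8, 6.0]
opening: 0.169
[ 4.74360e+02 -2.01707e+02  2.28229e+02 -2.39600e+00 -4.20500e+00
  6.88200e+00 -9.93000e-01  7.58000e-01 -3.20000e-02 -8.78000e-01] [0.007 0.011 0.013 0.219 0.479 0.506 0.028 0.029 0.03  0.   ]
```

The sink is now ≈1.58 mm, so the plug has turned ≈1.58 rad. I'll relax the side load and release.

```bash
python3 -m inch '{"hand":[0,0,0],"delta_pos":[[0.02,0.04,-0.04],[0,0,0],[0,0,0]],"turn":[0,0,0]}'; python3 go.py 475 -201.7 230 58.5; python3 -m inch '{"hand":[0.2,0.25,0.3,0.4,0.5,0.5,0.5],"delta_pos":[[0,0,0],[0,0,0],[0,0,0],[0,0,0],[0,0,0],[0,0,0],[0,0,0]],"turn":[0,0,0,0,0,0,0]}'; python3 go.py 475 -201.7 230 58.5
```

```text
t: 16.55
eef_pos: [474.3, -201.8, 228.3]
tcp_rot: [3.141, 0.0, -0.879]
ft_force: [-1.9, -3.2, 3.2]
opening: 0.165
t 16.55 pos [ 474.28 -201.83  228.32] rpy [ 3.1411e+00  1.0000e-04 -8.7860e-01] yawdeg -50.34 q6 1.919 F [-1.88 -3.25  3.22] M [-0.85   0.542  0.063] open 0.165
tool delta cm [ 0.036 -0.064 -0.168] turn to target yaw (rad) -1.8996
t: 17.25
eef_pos: [474.4, -201.7, 228.4]
tcp_rot: [-3.142, -0.0, -0.879]
ft_force: [-0.1, -0.9, 0.4]
opening: 0.494
t 17.25 pos [ 474.44 -201.67  228.44] rpy [-3.1416e+00 -1.0000e-04 -8.7920e-01] yawdeg -50.38 q6 1.92 F [-0.1  -0.88  0.39] M [ 0.093  0.014 -0.003] open 0.494
tool delta cm [ 0.038 -0.041 -0.156] turn to target yaw (rad) -1.9002
```

Released with no load. I'll rise straight up, then back away so the cameras can see.

```bash
python3 -m inch '{"hand":[0.5,0.5,0.5,0.5,0.5,0.5,0.5,0.5,0.5,0.5],"delta_pos":[[0,0,-0.5],[0,0,-1],[0,0,-1.5],[0,0,-2],[0,0,-2],[0,0,-2],[0,0,-2],[0,0,-2],[0,0,-1],[0,0,0]],"turn":[0,0,0,0,0,0,0,0,0,0]}'; python3 go.py 300 -450 370 -50; python3 - <<'E'
from h import *
for n in("scene","top"):
    p,d=viewer.read_camera(n);np.save(n+"5.npy",d)
    if n=="scene": cv2.imwrite("pics/scene5.png",cv2.resize(p[100:300,150:400],None,fx=3,fy=3,interpolation=cv2.INTER_CUBIC))
    W=cloud(n,d);z=W[...,2]
    near=(np.hypot(W[...,0]-475,W[...,1]+201)<55)&(d>0)
    for a,b in((92,107),(155,185)):
        P=W[near&(z>a)&(z<b)]
        if len(P)>5: print(n,a,b,len(P),P.mean(0).round(1),np.percentile(P[:,2],[5,50,97]).round(1),cv2.minAreaRect(P[:,:2].astype(np.float32)))
E
```

```text
t: 18.25
eef_pos: [474.5, -201.7, 369.9]
tcp_rot: [-3.141, -0.003, -0.879]
ft_force: [0.2, -0.5, -1.1]
opening: 0.498
t 18.25 pos [ 474.53 -201.72  369.91] rpy [-3.1407e+00 -2.6000e-03 -8.7910e-01] yawdeg -50.37 q6 1.92 F [ 0.18 -0.5  -1.06] M [ 0.135  0.019 -0.007] open 0.498
tool delta cm [ 7.9900e+00  2.9278e+01 -1.4000e-02] turn to target yaw (rad) -0.0065
scene 92 107 258 [ 483.1 -197.4  101.1] [ 93.8 102.7 105.1] ((476.21453857421875, -200.5804443359375), (50.203094482421875, 49.60585403442383), 15.475918769836426)
scene 155 185 410 [ 479.9 -198.9  172. ] [160.3 172.9 181. ] ((476.8146667480469, -200.2769775390625), (17.652864456176758, 79.10086822509766), 40.53583908081055)
top 92 107 278 [ 479.7 -192.8  101.9] [ 95.7 102.6 104.7] ((474.46258544921875, -199.74554443359375), (48.59132385253906, 46.90562438964844), 85.27989196777344)
top 155 185 434 [ 472.  -196.8  177.6] [166.2 178.8 181.1] ((471.8465881347656, -198.61172485351562), (16.798782348632812, 75.4787826538086), 39.55084228515625)
```

View pics/scene5.png

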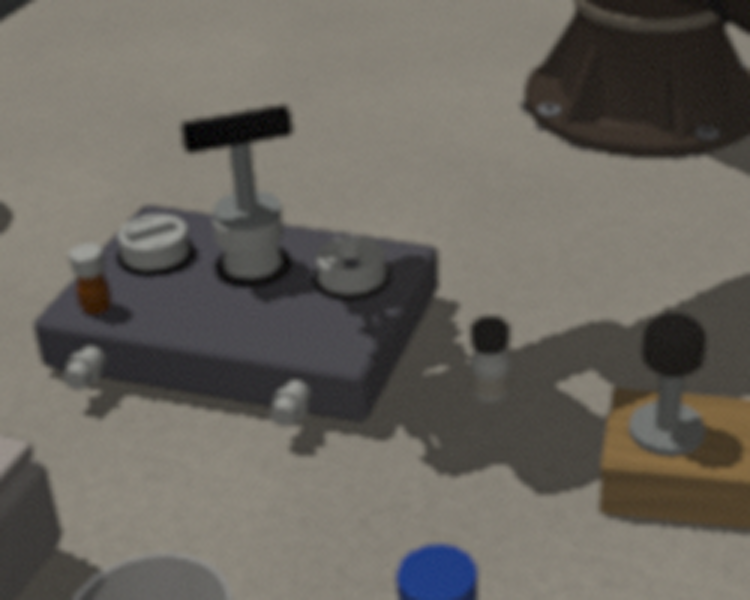

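The key stands upright in the plug, with the T-bar at (237,128) and the collar flush at (248,210). The spanner at (668,390) hasn't moved. The measured collar top (≈103), handle top (≈181) and handle yaw (≈-50°) all match expectations. I'll hand in.

```bash
python3 - <<'E'
from h import *
print(ticket.job_done()); s=env.state();print(s["t"],s["eef_pos"])
E
```

```text
the job is handed in; nothing more can be done
None
the job is handed in; nothing more can be done
```

I took the key out of the stand, set it fully home in the loose middle plug, and turned that plug about a quarter turn clockwise. I then released the key and moved straight up clear of it. I handed in at about 18.4 s of the 46 s allowed.

- **Seating before the turn:** the collar touched at a key height of 98.8 mm (99 expected), with no contact force on the way in.
- **Turn:** the tool turned 1.90 rad, of which about 0.32 rad was free play. The key sank about 1.58 mm, so the plug turned about 1.58 rad (90°). I worked this out from the sink and the free play, because the collar hides the slot. The wrist moment about the vertical was too noisy to confirm when the blade began to drive the plug.
- **After release:**
  - The collar top is at about 103 mm and the handle top at about 181 mm (103.4 and 180.4 expected).
  - The handle is at about -50°, and the key looks upright and centred to within about 2–3 mm between the two cameras.
  - The robot is clear of everything.
- **Spanner:** in the picture it is standing in the stand as before. I judged this by eye and did not measure it again.

The side force reached only about 5 N during the turn.

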